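Change the bottle at the back of the storage bay

ROBOT

A 6-joint arm with a two-finger parallel gripper is mounted at the origin on a cart in front of the work surface, level with it; the furniture and walls round the work are solid. World frame = base frame: x ahead of the robot, y to its left, z up, the work surface at z = 0. Lengths are in m, angles in rad, forces in N, time in s.
With the tool pointing down it reaches from about 0.35 to 0.975 m from the base axis. Payload 4.9 kg.
Tool frame: the origin (TCP) lies on the centre line of the jaws, within the pads' length; the fingertips stand 25 mm ahead of it and the grasp point (between the pads) lies 6 mm ahead of it; z points along the fingers, y is the line along which they close (so a half turn about z gives the same grasp; the last joint's range is limited). The gripper opens to 85 mm and grips with 20 to 120 N. Pads are 22 mm wide; open, the fingers measure 114 mm over their backs; the gripper's body (76 mm by 85 mm) begins 54 mm behind the grasp point. The pads swing forward as they close: fully open they stand 13 mm farther back than shut.
Start: joints at [1.035, 0.053, 1.613, -0, 1.476, -0.119], TCP at [0.253, 0.571, 0.256] pointing down, gripper open.
Joint ranges: [-3.01, 3.01], [-1.01, 2.22], [0.06, 2.58], [-1.02, 4.17], [0.09, 2.62], [-3.14, 3.14]. Speed limits (rad/s): [2.57, 2.57, 3.14, 3.14, 3.14, 3.14].

INTERFACE

Orientations are given as a unit quaternion [w, x, y, z].
In Python, from plant import state, grab_frame, get_calibration, job gives the robot as it stands. The module is installed in compiled form; this text tells all that it offers.
- The arm moves only by the tool move_arm, never from a script. Its argument "targets" is a list that holds one entry, the list of rows, each a list of 5 numbers: the opening in per cent of the stroke, from 0 (shut) to 100 (fully open), then the shift along the tool's x, y, z as a fraction of full scale, then the turn about the tool's z as a fraction of full scale. A call has 1 to 5 rows; each row shifts and turns the commanded pose from where the row before left it, along the tool's axes as they then stand; what a row does not reach is not made up. Full scale, the value 1, is 0.6 m for a shift and 6 degrees for a turn. A row lasts 1/12 s, in which the tool goes at most 41.7 mm and 7.16 degrees, less where a joint would pass 70% of its speed; a pose out of reach is approached as far as the arm can. A call with a number of a shift or a turn outside -1 to 1 is refused whole. A call with a gripper value outside its range is refused whole. The fingers move at their own pace and stop on an object; the grip force is fixed at half the most. Time passes only in rows, so rows that do not move let the fingers close. It gives the time, the measured TCP pose, the force, the opening and the grip force at its end, in the units of the state.
- state(): the state, without advancing time (a new reading comes with each control period).
- grab_frame(name): name is "side" or "top" or "wrist"; returns the picture (400x640x3 uint8, red, green, blue); there is no depth.
- get_calibration(name): a dict with "vertical_fov" (degrees; the focal length in pixels is half the picture's height over the tangent of half this angle, whatever the lens; pixels are square), "cx", "cy" (the principal point, pixels), "R" (3x3) and "t" (3): a world point X has camera coordinates R X + t. Camera axes: x right, y down, z forward; pixel columns grow to the right and rows downward; lengths in m; the calibration is good to about 2 mm. A picture is of the moment at which its call begins: read the wrist's pose just before it. get_calibration takes no time and is no camera call; for the wrist camera it gives the pose at the moment of the call.
- job.job_done(): hands the job in; it is judged then, once.
The state is a dict: "time": time; "joint_pos": joint angles; "joint_vel": joint speeds; "joint_efforts": joint torques, N m; "tool_pos": TCP position; "tool_rot": TCP orientation; "contact_force": force on the tool from outside, world axes, zero at the start; "ft_torque": the same for the moment, N m; "gripper_width": opening from 0.0 (shut) to 1.0 (fully open); "grasp_force": force on a finger pad.
Only numpy, scipy, OpenCV 4.12 (cv2) and the standard library are available. Lean on these libraries where they do the work, as an engineer would, in place of code of your own. Each camera call takes 0.05 s, during which the arm holds its last target. There are 200 camera calls.

TASK

The small dropper bottle at the back of the white storage bay has to be weighed and the white screw-cap bottle takes its place: first clear the tall amber bottle and the measuring cylinder in front of it onto the grey mat, then stand the dropper bottle in the middle of the balance pan, then the white bottle on the round mark at the back of the bay where the dropper bottle stood. Finally put the amber bottle and the cylinder back where each of them stood. Keep all four upright and do not disturb the beaker and the film roll nearby.

Things in the scene. Friction and masses are not known exactly. Their poses are not given: they have to be found in the camera images.
- amber_center (a point): Largest bottle: amber, upright, round, 60 mm in diameter, 135 mm tall, screw cap of 44 mm on the top 24 mm; about 0.38 kg. Point on its axis, half-way up (67.5 mm above its underside). Treat it as a 60 mm cylinder all the way up to the cap; grasp it round the body, at 90 to 105 mm above its underside. It starts in one of the two front places of the bay.
- cylinder_center (a point): Tall clear measuring cylinder, upright, 197 mm tall, tube about 26 to 32 mm in diameter with a small spout at the rim, on a flat six-sided blue plastic foot 55 by 63 mm and 10 mm high; about 0.13 kg. Point on its axis, half-way up (98.5 mm above its underside); grasp the tube at 155 to 175 mm above its underside. It starts in the other front place of the bay.
- dropper_center (a point): Small amber dropper bottle with dark cap, upright, 30 mm in diameter, 75 mm tall, cap narrower than the body. Point on its axis, half-way up (37.5 mm above its underside); grasp it there. It starts on the round mark at the back of the bay.
- white_center (a point): White plastic screw-cap bottle, upright, 37 mm in diameter, 88 mm tall. Point on its axis, half-way up (44 mm above its underside); grasp it round the body there. It starts alone on the worktop, at the front.
- bay: White storage bay, fixed: floor 5 mm thick, walls 42 mm high at the back and both sides, open at the front. Origin at worktop height under the centre of the round grey mark (48 mm across) at the back. x points to the back wall (inner face at x = 35 mm), y to its left; side walls at y = +-90 mm, front edge x = -105 mm. Front places at about x = -55, y = +-42 mm: amber bottle and cylinder, either way round.
- mat: Grey flat mat, fixed, 110 mm (x) by 160 mm (y), 3 mm thick, the side area for the cleared things: two fit beside one another along its y axis, for instance at y = +-38 mm. Origin at the centre of its underside.
- balance: Compact white laboratory balance, fixed, 125 mm (x) by 90 mm (y), with a round steel pan 76 mm in diameter whose flat top is 42 mm above the worktop. The origin is at worktop height under the centre of the pan; the x axis points away from the display at the front edge.
- beaker: Bystander: small clear glass beaker, loose, 50 mm wide and 56 mm tall, left of the bay. Origin at the centre of its underside. Not to be disturbed.
- roll: Bystander: white roll of sealing film, standing, loose, 62 mm in diameter and 50 mm tall, right of the bay. Origin at the centre of its underside. Not to be disturbed.

How it is judged:
On the way, in this order (a step that is already met when the one before it is completed fails the run):
1. The amber bottle and the cylinder stand upright and released on the mat, the dropper bottle still in its place (x of amber_center in the frame of mat between -0.06 and 0.06 m and y of amber_center in the frame of mat between -0.085 and 0.085 m and height (world z) of amber_center below 0.0795 m and angle between each of amber_center, cylinder_center's own z axis and vertical below 0.12 rad and x of cylinder_center in the frame of mat between -0.06 and 0.06 m and y of cylinder_center in the frame of mat between -0.085 and 0.085 m and height (world z) of cylinder_center below 0.1105 m and linear speed of each of amber, cylinder below 0.03 m/s and contact force between each of amber, cylinder and the fingers below 0.1 N and distance of dropper_center from where it was at the start of the episode below 0.02 m), for 0.2 s.
2. The dropper bottle stands released on the balance pan while the amber bottle and the cylinder are still on the mat (x of amber_center in the frame of mat between -0.06 and 0.06 m and y of amber_center in the frame of mat between -0.085 and 0.085 m and height (world z) of amber_center below 0.0795 m and angle between each of amber_center, cylinder_center, dropper_center's own z axis and vertical below 0.12 rad and x of cylinder_center in the frame of mat between -0.06 and 0.06 m and y of cylinder_center in the frame of mat between -0.085 and 0.085 m and height (world z) of cylinder_center below 0.1105 m and horizontal distance between dropper_center and balance below 0.02 m and height (world z) of dropper_center between 0.0735 and 0.0855 m and linear speed of dropper below 0.03 m/s and contact force between dropper and the fingers below 0.1 N), for 0.2 s.
3. The white bottle stands released on the mark at the back of the bay while the amber bottle and the cylinder are still on the mat (all of step 2 and horizontal distance between white_center and bay below 0.015 m and height (world z) of white_center below 0.055 m and angle between white_center's own z axis and vertical below 0.12 rad and linear speed of white below 0.03 m/s and contact force between white and the fingers below 0.1 N), for 0.2 s.
At the end, for the whole second after the job is handed in: Dropper bottle upright on the balance pan within 20 mm of its centre; white bottle upright on the bay floor within 15 mm of the centre of the round mark; amber bottle and cylinder upright, each within 15 mm of where it stood at the start; all released and at rest (horizontal distance between dropper_center and balance below 0.02 m and height (world z) of dropper_center between 0.0735 and 0.0855 m and angle between each of dropper_center, white_center, amber_center, cylinder_center's own z axis and vertical below 0.12 rad and linear speed of each of dropper, white, amber, cylinder below 0.03 m/s and contact force between each of dropper, white, amber, cylinder and the fingers below 0.1 N and horizontal distance between white_center and bay below 0.015 m and height (world z) of white_center below 0.055 m and distance of each of amber_center, cylinder_center from where it was at the start of the episode below 0.015 m); the robot touches nothing.
It fails at once if One of the four bottles is tipped by more than about 35 degrees (angle between any of amber_center, cylinder_center, dropper_center, white_center's own z axis and vertical above 0.6 rad).
It fails at once if The beaker or the film roll is shifted by more than 25 mm (distance of any of beaker, roll from where it was at the start of the episode above 0.025 m).
It also fails if it takes over 134 s, if anything falls off the work surface, if the arm or the gripper's body presses on something with over 40 N, if the wrist force passes 120 N, or if a joint passes its speed limit or range.

## Working session

There is one attempt and no reset: what is moved stays moved. The work goes in short steps, Python scripts to look and compute and a tool call to move; the robot and the scene stay as the last step left them, time stands still between calls to the robot, and variables do not carry over. Pictures are saved under pics/ and viewed, at most 14 in all, crops included, and the job is handed in when it is done.

Besides the shell and the picture viewer there is one more tool, called after "Call:" as name([rows], argument=value, ...), one row to a line, values as JSON. move_arm: Moves the arm, as the interface text tells. Shift numbers are shares of 0.6 m and turn numbers shares of 6 degrees, none past 1 either way. Its arguments: {"type":"object","properties":{"targets":{"type":"array"}},"required":["targets"]}

```bash
mkdir -p pics
python3 - <<'E'
from plant import *
import cv2
for n in("top","side"):
    cv2.imwrite(f"pics/{n}0.png",grab_frame(n)[:,:,::-1]); c=get_calibration(n); print(n,c)
print(state())
E
```

```text
top {'vertical_fov': 49.97644942685771, 'cx': 324.0574748870088, 'cy': 202.56797895685727, 'R': array([[-0.01234883, -0.9992253 , -0.03736724],
       [-0.99827027,  0.01446801, -0.05698374],
       [ 0.05748022,  0.03659892, -0.99767557]]), 't': array([0.04127228, 0.59075078, 1.06036764])}
side {'vertical_fov': 48.61159316563429, 'cx': 317.27673183382797, 'cy': 196.5800999252067, 'R': array([[ 0.81152791,  0.58412901,  0.01468814],
       [ 0.42883253, -0.57832415, -0.69400565],
       [-0.39689433,  0.56950371, -0.71981971]]), 't': array([-0.48247462, -0.16910326,  1.17627869])}
{'time': 0.1, 'joint_pos': array([ 1.03499662e+00,  5.33193051e-02,  1.61412794e+00,  1.75518491e-05,
        1.47602553e+00, -1.18997803e-01]), 'joint_vel': array([-0.00017106, -0.0023484 , -0.00152991, -0.0013044 ,  0.001299  ,
       -0.00067441]), 'joint_efforts': array([ 2.04661424e-04, -3.94901741e+01, -3.71364784e+01, -6.33062132e-05,
        3.96066927e-03, -1.92421584e-05]), 'tool_pos': array([0.25275535, 0.57105261, 0.25518545]), 'tool_rot': array([-3.10576581e-04,  2.06896444e-01,  9.78362396e-01, -8.87314833e-04]), 'contact_force': array([-0.30848308, -0.37995925, -0.06419424]), 'ft_torque': array([-0.01411167, -0.00283104,  0.0155588 ]), 'grasp_force': 0.0, 'gripper_width': 0.9956044424985006}
```

View pics/top0.png

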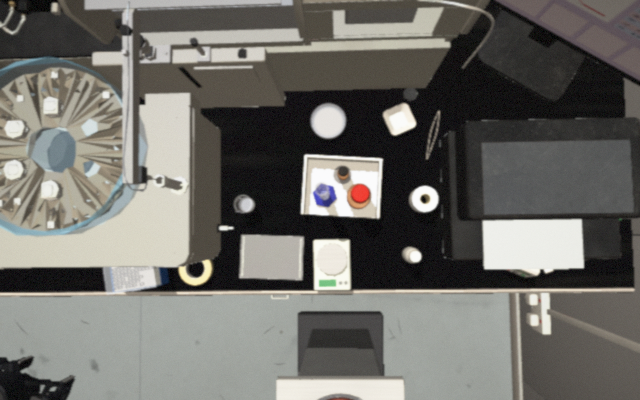

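View pics/side0.png

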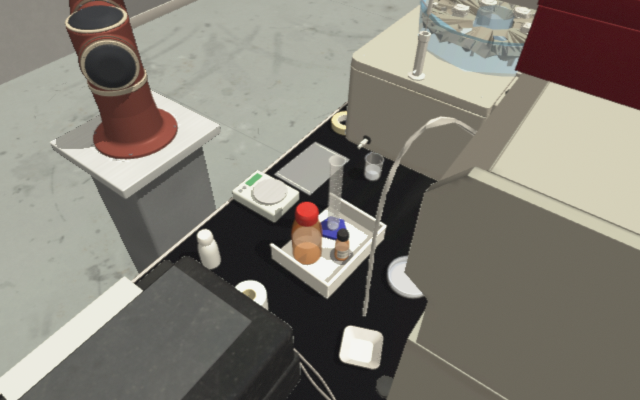

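The top view shows the bay at about (342,187). The cylinder's blue foot is at (325,195) in the left front place and the amber bottle's red cap is at (359,195) in the right. The dropper is at (343,174), white bottle (412,255), mat (272,257) and balance (333,262). The side view shows all of them too. I'll enlarge both.

Run:
```python
import cv2
a=cv2.imread("pics/top0.png")[145:295,230:430]; cv2.imwrite("pics/topc.png",cv2.resize(a,None,fx=4,fy=4,interpolation=2))
a=cv2.imread("pics/side0.png")[140:320,180:400]; cv2.imwrite("pics/sidec.png",cv2.resize(a,None,fx=3.3333,fy=3.33333,interpolation=2))
```

```text
(no output)
```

View pics/topc.png

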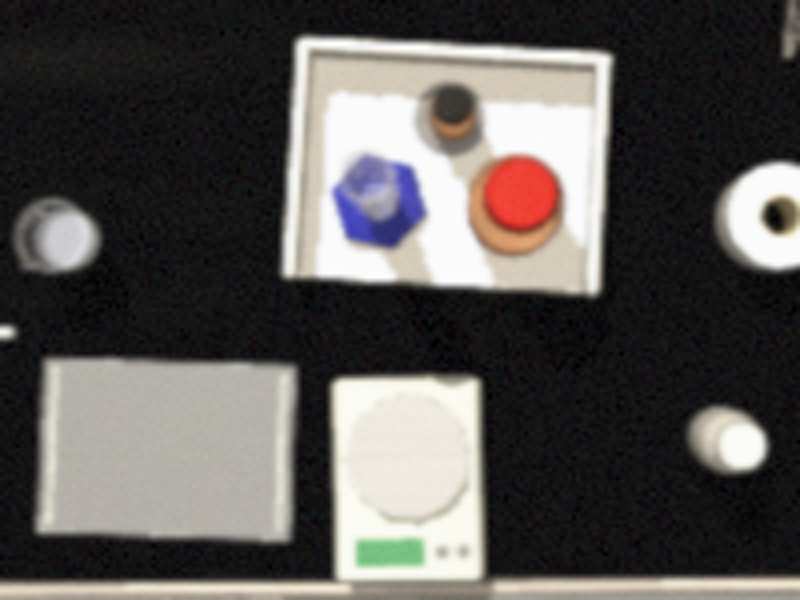

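View pics/sidec.png

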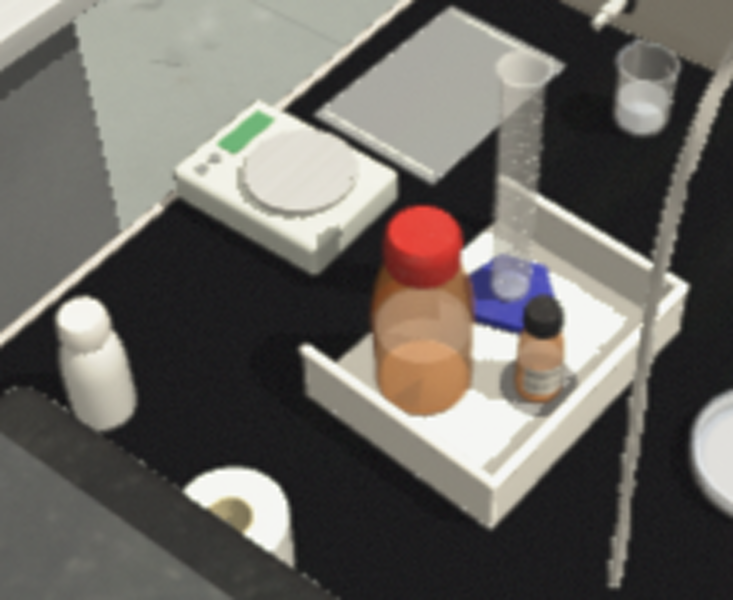

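Readings from the enlarged crops. Top: cap (521,192), foot (380,203), dropper cap (454,103), mark (450,118), white cap (742,447), pan (408,457), plus mat and bay corners. Side: cap (425,226), dropper (545,306), white (84,312), pan (300,173), cylinder rim (524,70).

```bash
cat > h.py <<'E'
import numpy as np
from plant import *
def ray(n,p,cal=None):
    c=cal or get_calibration(n); f=200/np.tan(np.radians(c["vertical_fov"]/2))
    d=np.array([(p[0]-c["cx"])/f,(p[1]-c["cy"])/f,1]); return -c["R"].T@c["t"], c["R"].T@d
def hit(n,p,z,cal=None):
    o,d=ray(n,p,cal); return (o+d*(z-o[2])/d[2])
T=lambda u,v:((u+.5)/4-.5+230,(v+.5)/4-.5+145)
S=lambda u,v:((u+.5)*.3-.5+180,(v+.5)*.3-.5+140)
E
python3 - <<'E'
from h import *
np.set_printoptions(precision=4,suppress=True)
for k,p,z in [("amb",(521,192),.14),("foot",(380,203),.015),("foot_top",(380,203),.01),("rim",(372,172),.202),("drop",(454,103),.08),("mark",(450,118),.005),("white",(742,447),.088),("pan",(408,457),.042),("m1",(45,358),.003),("m2",(297,366),.003),("m3",(290,542),.003),("m4",(37,532),.003),("b1",(297,38),.042),("b2",(613,52),.042),("b3",(600,297),.042),("b4",(282,277),.042),("bal1",(332,380),.035),("bal2",(480,378),.035),("beak",(57,240),0.02),("roll",(778,215),.05)]:
    print(k,hit("top",T(*p),z))
print("side")
for k,p,z in [("amb",(425,226),.14),("rim",(524,70),.202),("drop",(545,306),.08),("white",(84,312),.088),("pan",(300,173),.042),("footc",(511,291),.015),("bR",(655,265),.042)]:
    print(k,hit("side",S(*p),z))
E
```

```text
amb [ 0.6052 -0.0511  0.14  ]
foot [0.6095 0.0318 0.015 ]
foot_top [0.6099 0.032  0.01  ]
rim [0.6119 0.0292 0.202 ]
drop [ 0.6635 -0.0152  0.08  ]
mark [ 0.6639 -0.0131  0.005 ]
white [ 0.4595 -0.1784  0.088 ]
pan [0.4522 0.0157 0.042 ]
m1 [0.5145 0.2474 0.003 ]
m2 [0.5075 0.0862 0.003 ]
m3 [0.3968 0.0917 0.003 ]
m4 [0.4043 0.2527 0.003 ]
b1 [0.7107 0.0809 0.042 ]
b2 [ 0.6984 -0.1135  0.042 ]
b3 [ 0.5481 -0.1026  0.042 ]
b4 [0.5629 0.0916 0.042 ]
bal1 [0.4993 0.062  0.035 ]
bal2 [ 0.4995 -0.029   0.035 ]
beak [0.5889 0.2358 0.02  ]
roll [ 0.596  -0.2099  0.05  ]
side
amb [ 0.6033 -0.0474  0.14  ]
rim [0.6118 0.032  0.202 ]
drop [ 0.663  -0.0123  0.08  ]
white [ 0.4598 -0.1759  0.088 ]
pan [0.4549 0.0137 0.042 ]
footc [0.6122 0.032  0.015 ]
bR [0.6846 0.0836 0.042 ]
```

Call:
move_arm([
  [[100,0,0,-0.04,-1],[100,0,0,-0.04,-1],[100,0,0,0,-1],[100,0,0,0,-0.98],[100,0,0,0,0]],
])

```text
time: 0.52
tool_pos: [0.253, 0.5715, 0.3044]
tool_rot: [0.0, -0.001, 1.0, 0.0]
contact_force: [-0.0, 0.1, -0.6]
gripper_width: 1.0
grasp_force: 0.0
```

Call:
move_arm([
  [[100,-0.012,-0.0645,0,0],[100,-0.012,-0.0645,0,0],[100,-0.012,-0.0645,0,0],[100,-0.012,-0.0645,0,0],[100,-0.012,-0.0645,0,0]],
])

```text
time: 0.93
tool_pos: [0.2886, 0.3761, 0.3032]
tool_rot: [-0.001, 0.001, 1.0, -0.001]
contact_force: [0.2, -0.4, 0.3]
gripper_width: 0.996
grasp_force: 0.0
```

Call:
move_arm([
  [[100,-0.012,-0.0645,0,0],[100,-0.012,-0.0645,0,0],[100,-0.045,-0.0447,0,0],[100,-0.045,-0.0447,0,0],[100,-0.045,-0.0447,0,0]],
])

```text
time: 1.35
tool_pos: [0.3847, 0.2184, 0.3039]
tool_rot: [0.0, 0.001, 1.0, 0.0]
contact_force: [0.6, 0.3, 0.2]
gripper_width: 0.997
grasp_force: 0.0
```

Call:
move_arm([
  [[100,-0.045,-0.0447,0,0],[100,-0.045,-0.0447,0,0],[100,-0.045,-0.0447,0,0],[100,-0.045,-0.0447,0,0],[100,0,0,0,0]],
])

```text
time: 1.77
tool_pos: [0.4951, 0.1085, 0.3029]
tool_rot: [-0.001, 0.004, 1.0, -0.001]
contact_force: [-0.4, -0.6, -0.8]
gripper_width: 1.002
grasp_force: 0.0
```

Call:
move_arm([
  [[100,-0.0483,-0.0319,0,0],[100,-0.0483,-0.0319,0,0],[100,-0.0483,-0.0319,0,0],[100,-0.0483,-0.0319,0,0],[100,0,0,0,0]],
])

```text
time: 2.18
tool_pos: [0.611, 0.0331, 0.3018]
tool_rot: [-0.001, 0.003, 1.0, -0.001]
contact_force: [-1.7, 0.2, -0.2]
gripper_width: 1.004
grasp_force: 0.0
```

Run:
```python
from h import *
import cv2
print(state()["tool_pos"]);c=get_calibration("wrist");print(c)
cv2.imwrite("pics/w1.png",grab_frame("wrist")[:,:,::-1])
```

```text
[0.61103415 0.03314523 0.30176104]
{'vertical_fov': 58.77944578762678, 'cx': 320.5799296306022, 'cy': 199.77378545862535, 'R': array([[ 7.24734869e-03,  9.99973350e-01, -8.80340567e-04],
       [ 9.57512826e-01, -6.68579371e-03,  2.88313177e-01],
       [ 2.88299608e-01, -2.93244351e-03, -9.57535763e-01]]), 't': array([-0.03752081, -0.63477007,  0.24826714])}
```

View pics/w1.png

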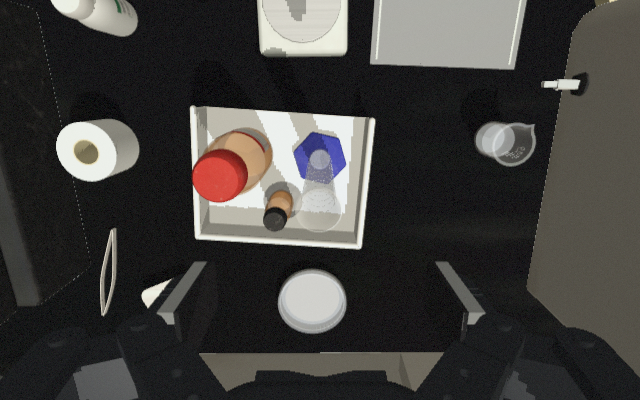

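The wrist view has the blue foot at (320,158), cylinder rim at (319,211), amber cap top at (220,175) and dropper cap top at (275,219). I'll cross-check these against the earlier positions.

Run:
```python
from h import *
for k,p,z in [("foot",(320,158),.012),("rim",(319,211),.202),("cap",(220,175),.14),("drop",(275,219),.08)]: print(k,hit("wrist",p,z).round(4))
```

```text
foot [0.6068 0.0345 0.012 ]
rim [0.6081 0.034  0.202 ]
cap [ 0.5977 -0.0463  0.14  ]
drop [ 0.6572 -0.0116  0.08  ]
```

Call:
move_arm([
  [[100,0.002,0,0.05,0],[100,0,0,0.055,0],[100,0,0,0.055,0],[100,0,0,0.04,0],[100,0,0,0.01,0]],
])

```text
time: 2.65
tool_pos: [0.6029, 0.0374, 0.1722]
tool_rot: [-0.005, 0.0, 1.0, 0.0]
contact_force: [-1.4, -0.6, -0.3]
gripper_width: 1.003
grasp_force: 0.0
```

Call:
move_arm([
  [[0,0,0,0,0],[0,0,0,0,0],[0,0,0,0,0],[0,0,0,0,0],[0,0,0,0,0]],
])

```text
time: 3.07
tool_pos: [0.6084, 0.0359, 0.1811]
tool_rot: [0.002, 0.0, 1.0, -0.001]
contact_force: [1.2, 0.0, -0.7]
gripper_width: 0.34
grasp_force: 58.9
```

Call:
move_arm([
  [[0,0,0,0,0],[0,0,0,0,0],[0,0,0,0,0],[0,0,0,0,0],[0,0,0,0,0]],
])

```text
time: 3.48
tool_pos: [0.6086, 0.0359, 0.1809]
tool_rot: [0.002, 0.0, 1.0, -0.0]
contact_force: [0.1, -1.5, 5.5]
gripper_width: 0.339
grasp_force: 59.5
```

Call:
move_arm([
  [[0,0,0,-0.03,0],[0,0,0,-0.045,0],[0,0,0,-0.045,0],[0,0,0,-0.045,0],[0,0,0,0,0]],
])

```text
time: 3.9
tool_pos: [0.6096, 0.0363, 0.2844]
tool_rot: [0.005, 0.0, 1.0, -0.0]
contact_force: [0.2, -0.2, -0.4]
gripper_width: 0.338
grasp_force: 59.1
```

Call:
move_arm([
  [[0,0.02,0.03,0,0],[0,0.03,0.04,0,0],[0,0.03,0.04,0,0],[0,0.03,0.04,0,0],[0,0.03,0.04,0,0]],
])

```text
time: 4.32
tool_pos: [0.5216, 0.1511, 0.2757]
tool_rot: [-0.001, 0.0, 1.0, 0.0]
contact_force: [-0.7, 1.1, -1.5]
gripper_width: 0.338
grasp_force: 59.2
```

Call:
move_arm([
  [[0,0.03,0.04,0,0],[0,0.03,0.04,0,0],[0,0.02,0.02,0,0],[0,0,0,0,0],[0,0,0,0,0]],
])

```text
time: 4.73
tool_pos: [0.4744, 0.2106, 0.2762]
tool_rot: [-0.001, -0.001, 1.0, -0.0]
contact_force: [0.1, -0.3, -1.9]
gripper_width: 0.338
grasp_force: 59.4
```

Call:
move_arm([
  [[0,0,0,0.03,0],[0,0,0,0.045,0],[0,0,0,0.045,0],[0,0,0,0.03,0],[0,0,0,0,0]],
])

```text
time: 5.15
tool_pos: [0.4726, 0.2084, 0.1813]
tool_rot: [-0.005, 0.001, 1.0, -0.002]
contact_force: [-1.4, 0.9, -2.2]
gripper_width: 0.34
grasp_force: 59.5
```

Call:
move_arm([
  [[0,0,0,0,0],[0,0,0,0,0]],
])

```text
time: 5.32
tool_pos: [0.4762, 0.2099, 0.1886]
tool_rot: [0.001, 0.001, 1.0, 0.0]
contact_force: [0.5, -1.4, -1.9]
gripper_width: 0.339
grasp_force: 59.5
```

Call:
move_arm([
  [[0,0,0,0.005,0],[0,0,0,0.005,0],[0,0,0,0.003,0],[0,0,0,0,0],[0,0,0,0,0]],
])

```text
time: 5.73
tool_pos: [0.4751, 0.2103, 0.1796]
tool_rot: [0.0, -0.0, 1.0, 0.0]
contact_force: [-0.5, 0.2, -1.0]
gripper_width: 0.339
grasp_force: 59.5
```

Call:
move_arm([
  [[0,0,0,0.003,0],[0,0,0,0,0],[0,0,0,0,0]],
])

```text
time: 5.98
tool_pos: [0.4757, 0.2104, 0.1789]
tool_rot: [0.001, -0.0, 1.0, 0.0]
contact_force: [-0.4, -1.3, 4.2]
gripper_width: 0.335
grasp_force: 59.8
```

Call:
move_arm([
  [[60,0,0,0,0],[100,0,0,0,0],[100,0,0,0,0],[100,0,0,0,0],[100,0,0,0,0]],
])

```text
time: 6.4
tool_pos: [0.475, 0.2103, 0.1774]
tool_rot: [-0.0, -0.0, 1.0, -0.0]
contact_force: [-0.3, -0.1, 0.2]
gripper_width: 0.995
grasp_force: 0.0
```

Call:
move_arm([
  [[100,0,0,-0.02,0],[100,0,0,-0.05,0],[100,0,0,-0.06,0],[100,0,0,-0.06,0],[100,0,0,0,0]],
])

```text
time: 6.82
tool_pos: [0.4783, 0.2112, 0.3021]
tool_rot: [0.007, -0.0, 1.0, 0.002]
contact_force: [-0.1, -0.5, 0.1]
gripper_width: 0.997
grasp_force: 0.0
```

Run:
```python
from h import *
import cv2
a=grab_frame("top")[145:295,230:430,::-1]
b=grab_frame("side")[140:290,180:380,::-1]
cv2.imwrite("pics/t2.png",cv2.resize(cv2.vconcat([a,b]),None,fx=2,fy=2,interpolation=2))
print(state()["tool_pos"])
```

```text
[0.47624117 0.21061987 0.29530014]
```

View pics/t2.png

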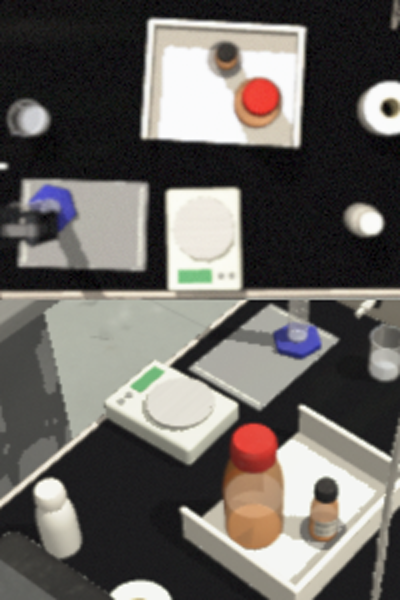

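The cylinder stands on the mat with its foot at about (52,207) in the crop. Next is the amber bottle.

Call:
move_arm([
  [[100,-0.0265,-0.054,0,0],[100,-0.0265,-0.054,0,0],[100,-0.0265,-0.054,0,0],[100,-0.0265,-0.054,0,0],[100,-0.0265,-0.054,0,0]],
])

```text
time: 7.33
tool_pos: [0.5543, 0.0468, 0.2901]
tool_rot: [-0.001, -0.0, 1.0, 0.0]
contact_force: [0.5, -0.1, 0.9]
gripper_width: 1.0
grasp_force: 0.0
```

Call:
move_arm([
  [[100,-0.0265,-0.054,0,0],[100,-0.0265,-0.054,0,0],[100,-0.0265,-0.054,0,0],[100,0,0,0,0],[100,0,0,0,0]],
])

```text
time: 7.75
tool_pos: [0.602, -0.0504, 0.2897]
tool_rot: [-0.002, 0.001, 1.0, 0.001]
contact_force: [0.1, 0.1, -0.5]
gripper_width: 0.998
grasp_force: 0.0
```

Call:
move_arm([
  [[100,0,0,0.04,0],[100,0,0,0.05,0],[100,0,0,0.05,0],[100,0,0,0,0],[100,0,0,0,0]],
])

```text
time: 8.17
tool_pos: [0.6004, -0.0475, 0.2052]
tool_rot: [-0.003, -0.001, 1.0, 0.001]
contact_force: [0.6, -0.4, 1.3]
gripper_width: 1.001
grasp_force: 0.0
```

Call:
move_arm([
  [[100,-0.003,0,0.04,0],[100,0,-0.002,0.05,0],[100,0,0,0.045,0],[100,0,0,0.02,0],[100,0,0,0,0]],
])

```text
time: 8.58
tool_pos: [0.6028, -0.0494, 0.113]
tool_rot: [-0.002, -0.0, 1.0, 0.0]
contact_force: [-0.1, -0.2, -0.8]
gripper_width: 1.002
grasp_force: 0.0
```

Call:
move_arm([
  [[100,0,0,0,0],[100,0,0,0,0]],
])

```text
time: 8.75
tool_pos: [0.6059, -0.0503, 0.1178]
tool_rot: [0.002, -0.0, 1.0, -0.0]
contact_force: [-0.3, -0.8, 0.2]
gripper_width: 1.002
grasp_force: 0.0
```

Call:
move_arm([
  [[100,0.003,0,0.008,0],[100,0,0,0.006,0],[60,0,0,0,0],[0,0,0,0,0],[0,0,0,0,0]],
])

```text
time: 9.17
tool_pos: [0.6026, -0.0505, 0.1069]
tool_rot: [0.0, 0.0, 1.0, -0.0]
contact_force: [-0.7, -2.5, 0.4]
gripper_width: 0.693
grasp_force: 62.7
```

Call:
move_arm([
  [[0,0,0,0,0],[0,0,0,0,0],[0,0,0,0,0],[0,0,0,0,0],[0,0,0,0,0]],
])

```text
time: 9.58
tool_pos: [0.6027, -0.0505, 0.1069]
tool_rot: [0.0, 0.0, 1.0, -0.0]
contact_force: [-1.6, -2.5, 4.7]
gripper_width: 0.689
grasp_force: 62.8
```

Call:
move_arm([
  [[0,0,0,-0.03,0],[0,0,0,-0.045,0],[0,0,0,-0.045,0],[0,0,0,-0.03,0],[0,0,0,0,0]],
])

```text
time: 10.0
tool_pos: [0.6042, -0.05, 0.2]
tool_rot: [0.003, -0.0, 1.0, -0.0]
contact_force: [1.0, -0.1, -2.6]
gripper_width: 0.69
grasp_force: 63.7
```

Call:
move_arm([
  [[0,0.025,0.028,0,0],[0,0.035,0.038,0,0],[0,0.035,0.038,0,0],[0,0.035,0.038,0,0],[0,0.035,0.038,0,0]],
])

```text
time: 10.42
tool_pos: [0.5006, 0.059, 0.1927]
tool_rot: [-0.003, 0.0, 1.0, 0.001]
contact_force: [0.2, 0.1, -3.6]
gripper_width: 0.691
grasp_force: 63.8
```

Call:
move_arm([
  [[0,0.035,0.038,0,0],[0,0.035,0.038,0,0],[0,0.035,0.038,0,0],[0,0.008,0.008,0,0],[0,0,0,0,0]],
])

```text
time: 10.83
tool_pos: [0.4329, 0.1324, 0.1934]
tool_rot: [-0.002, -0.002, 1.0, 0.0]
contact_force: [0.3, -0.7, -3.9]
gripper_width: 0.693
grasp_force: 64.1
```

Call:
move_arm([
  [[0,0,0,0,0],[0,0,0,0,0]],
])

```text
time: 11.0
tool_pos: [0.4357, 0.1305, 0.1953]
tool_rot: [-0.001, 0.0, 1.0, -0.0]
contact_force: [-0.2, 0.2, -3.7]
gripper_width: 0.69
grasp_force: 64.1
```

Call:
move_arm([
  [[0,0,0,0.03,0],[0,0,0,0.045,0],[0,0,0,0.042,0],[0,0,0,0.02,0],[0,0,0,0,0]],
])

```text
time: 11.42
tool_pos: [0.4333, 0.13, 0.1102]
tool_rot: [-0.004, 0.001, 1.0, -0.001]
contact_force: [-1.3, -0.0, -3.7]
gripper_width: 0.689
grasp_force: 64.0
```

Call:
move_arm([
  [[0,0,0,0,0],[0,0,0,0,0],[0,0,0,0,0]],
])

```text
time: 11.67
tool_pos: [0.4372, 0.1311, 0.1162]
tool_rot: [0.002, 0.0, 1.0, 0.0]
contact_force: [0.8, 0.1, -3.6]
gripper_width: 0.693
grasp_force: 64.0
```

Call:
move_arm([
  [[0,0,0,0.006,0],[0,0,0,0.006,0],[0,0,0,0.004,0],[0,0,0,0,0],[0,0,0,0,0]],
])

```text
time: 12.08
tool_pos: [0.4359, 0.1311, 0.1049]
tool_rot: [0.0, -0.0, 1.0, 0.0]
contact_force: [-0.2, 0.0, -1.4]
gripper_width: 0.69
grasp_force: 64.0
```

Call:
move_arm([
  [[0,0,0,0.002,0],[0,0,0,0,0],[0,0,0,0,0]],
])

```text
time: 12.33
tool_pos: [0.4363, 0.1311, 0.1048]
tool_rot: [0.001, -0.0, 1.0, -0.0]
contact_force: [-2.0, -1.3, 5.7]
gripper_width: 0.692
grasp_force: 65.0
```

Call:
move_arm([
  [[100,0,0,0,0],[100,0,0,0,0],[100,0,0,0,0],[100,0,0,0,0],[100,0,0,0,0]],
])

```text
time: 12.75
tool_pos: [0.4355, 0.1311, 0.1032]
tool_rot: [-0.0, 0.0, 1.0, 0.0]
contact_force: [0.4, 0.7, 0.1]
gripper_width: 1.004
grasp_force: 0.0
```

Call:
move_arm([
  [[100,0,0,-0.02,0],[100,0,0,-0.05,0],[100,0,0,-0.06,0],[100,0,0,-0.06,0],[100,0,0,-0.01,0]],
])

```text
time: 13.17
tool_pos: [0.4386, 0.1315, 0.2307]
tool_rot: [0.006, -0.0, 1.0, 0.001]
contact_force: [0.4, -0.2, 0.8]
gripper_width: 1.001
grasp_force: 0.0
```

Call:
move_arm([
  [[100,-0.047,-0.03,0,0],[100,-0.047,-0.03,0,0],[100,-0.047,-0.03,0,0],[100,-0.047,-0.03,0,0],[100,-0.047,-0.03,0,0]],
])

```text
time: 13.58
tool_pos: [0.5776, 0.0401, 0.2227]
tool_rot: [-0.0, 0.0, 1.0, 0.0]
contact_force: [-0.1, 0.2, 0.8]
gripper_width: 0.998
grasp_force: 0.0
```

Call:
move_arm([
  [[100,-0.047,-0.03,0,0],[100,-0.047,-0.03,0,0],[100,-0.03,-0.03,0,0],[100,0,0,0,0],[100,0,0,0,0]],
])

```text
time: 14.0
tool_pos: [0.6512, -0.0137, 0.2222]
tool_rot: [-0.001, 0.001, 1.0, 0.0]
contact_force: [-0.4, 0.4, -0.6]
gripper_width: 0.998
grasp_force: 0.0
```

Call:
move_arm([
  [[100,0,0,0,0],[100,0,0,0,0]],
])

```text
time: 14.17
tool_pos: [0.6502, -0.0121, 0.223]
tool_rot: [-0.0, -0.0, 1.0, 0.0]
contact_force: [-0.2, -0.1, -0.5]
gripper_width: 1.002
grasp_force: 0.0
```

Run:
```python
from h import *
import cv2
print(state()["tool_pos"],state()["time"])
cv2.imwrite("pics/w3.png",grab_frame("wrist")[:,:,::-1])
```

```text
[ 0.65015483 -0.01210065  0.22297517] 14.1667
```

View pics/w3.png

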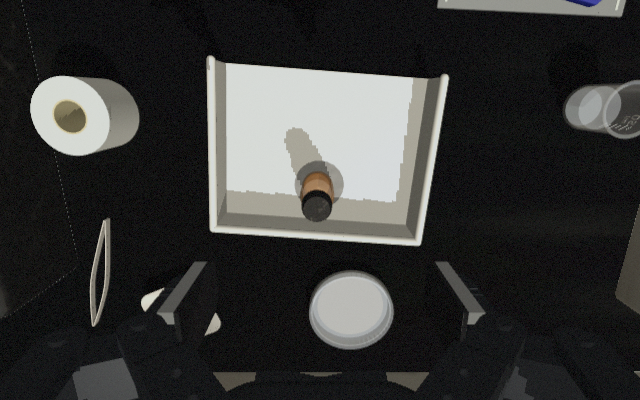

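The wrist view shows the bay with only the dropper left in it: cap at (317,206), mark at about (319,182).

Run:
```python
from h import *
for k,p,z in [("drop",(317,206),.08),("mark",(319,182),.005)]: print(k,hit("wrist",p,z).round(4))
```

```text
drop [ 0.6599 -0.0145  0.08  ]
mark [ 0.6595 -0.0132  0.005 ]
```

Call:
move_arm([
  [[100,-0.018,-0.002,0.03,0],[100,0,0,0.05,0],[100,0,0,0.06,0],[100,0,0,0.06,0],[100,0,0,0.05,0]],
])

```text
time: 14.63
tool_pos: [0.6604, -0.0131, 0.0713]
tool_rot: [-0.001, -0.001, 1.0, 0.0]
contact_force: [0.1, 0.4, -1.4]
gripper_width: 1.003
grasp_force: 0.0
```

Call:
move_arm([
  [[100,0,0,0,0],[100,0,0,0,0]],
])

```text
time: 14.8
tool_pos: [0.6598, -0.0132, 0.0716]
tool_rot: [-0.002, -0.0, 1.0, 0.0]
contact_force: [0.2, 0.6, 0.0]
gripper_width: 1.003
grasp_force: 0.0
```

Call:
move_arm([
  [[100,-0.002,0,0.018,0],[100,0,0,0.018,0],[60,0,0,0.002,0],[0,0,0,0,0],[0,0,0,0,0]],
])

```text
time: 15.22
tool_pos: [0.6634, -0.0142, 0.0512]
tool_rot: [0.0, 0.0, 1.0, -0.0]
contact_force: [-0.0, -0.4, -0.4]
gripper_width: 0.601
grasp_force: 0.0
```

Call:
move_arm([
  [[0,0,0,0,0],[0,0,0,0,0],[0,0,0,0,0],[0,0,0,0,0],[0,0,0,0,0]],
])

```text
time: 15.63
tool_pos: [0.6637, -0.0143, 0.0515]
tool_rot: [0.001, 0.0, 1.0, -0.0]
contact_force: [0.6, -0.4, 3.3]
gripper_width: 0.337
grasp_force: 59.1
```

Call:
move_arm([
  [[0,0,0,0,0],[0,0,0,0,0]],
])

```text
time: 15.8
tool_pos: [0.6637, -0.0143, 0.0516]
tool_rot: [0.001, -0.0, 1.0, -0.0]
contact_force: [0.2, -0.7, 5.1]
gripper_width: 0.338
grasp_force: 59.1
```

Call:
move_arm([
  [[0,0,0,-0.03,0],[0,0,0,-0.05,0],[0,0,0,-0.05,0],[0,0,0,-0.04,0],[0,0,0,0,0]],
])

```text
time: 16.22
tool_pos: [0.6659, -0.0144, 0.1587]
tool_rot: [0.005, -0.0, 1.0, -0.001]
contact_force: [0.8, -0.1, 1.0]
gripper_width: 0.334
grasp_force: 59.1
```

Call:
move_arm([
  [[0,0.04,0.006,0,0],[0,0.05,0.007,0,0],[0,0.05,0.007,0,0],[0,0.05,0.007,0,0],[0,0.05,0.007,0,0]],
])

```text
time: 16.63
tool_pos: [0.5164, 0.0067, 0.1502]
tool_rot: [-0.002, 0.0, 1.0, 0.0]
contact_force: [1.0, -0.5, -0.0]
gripper_width: 0.334
grasp_force: 59.1
```

Call:
move_arm([
  [[0,0.05,0.007,0,0],[0,0.04,0.006,0,0],[0,0.02,0.001,0,0],[0,0,0,0,0],[0,0,0,0,0]],
])

```text
time: 17.05
tool_pos: [0.4522, 0.0148, 0.1513]
tool_rot: [-0.001, -0.0, 1.0, 0.0]
contact_force: [0.2, 0.4, -1.0]
gripper_width: 0.34
grasp_force: 59.1
```

Call:
move_arm([
  [[0,0,0,0,0],[0,0,0,0,0]],
])

```text
time: 17.22
tool_pos: [0.4536, 0.0146, 0.1523]
tool_rot: [-0.0, 0.0, 1.0, 0.0]
contact_force: [0.4, -1.3, -0.7]
gripper_width: 0.336
grasp_force: 59.1
```

Call:
move_arm([
  [[0,0,0,0.03,0],[0,0,0,0.035,0],[0,0,0,0.02,0],[0,0,0,0.006,0],[0,0,0,0,0]],
])

```text
time: 17.63
tool_pos: [0.4525, 0.0147, 0.0966]
tool_rot: [-0.002, 0.0, 1.0, 0.0]
contact_force: [0.2, 0.5, -1.0]
gripper_width: 0.335
grasp_force: 59.1
```

Call:
move_arm([
  [[0,0,0,0,0],[0,0,0,0,0],[0,0,0,0,0]],
])

```text
time: 17.88
tool_pos: [0.4539, 0.0145, 0.0992]
tool_rot: [0.001, -0.0, 1.0, -0.0]
contact_force: [-0.9, -0.3, 0.2]
gripper_width: 0.337
grasp_force: 59.1
```

Call:
move_arm([
  [[0,0,0,0.006,0],[0,0,0,0.006,0],[0,0,0,0.003,0],[0,0,0,0,0],[0,0,0,0,0]],
])

```text
time: 18.3
tool_pos: [0.4528, 0.0147, 0.0887]
tool_rot: [-0.0, 0.0, 1.0, 0.0]
contact_force: [0.7, 0.0, 0.5]
gripper_width: 0.334
grasp_force: 59.3
```

Call:
move_arm([
  [[0,0,0,0.002,0],[0,0,0,0,0],[0,0,0,0,0]],
])

```text
time: 18.55
tool_pos: [0.4531, 0.0147, 0.0885]
tool_rot: [-0.0, -0.0, 1.0, 0.0]
contact_force: [-2.8, -0.3, 4.7]
gripper_width: 0.338
grasp_force: 59.8
```

Call:
move_arm([
  [[60,0,0,0,0],[90,0,0,0,0],[90,0,0,0,0],[90,0,0,0,0],[90,0,0,0,0]],
])

```text
time: 18.97
tool_pos: [0.4528, 0.0147, 0.0875]
tool_rot: [-0.0, 0.0, 1.0, 0.0]
contact_force: [-0.1, -0.5, -0.1]
gripper_width: 0.902
grasp_force: 0.0
```

Call:
move_arm([
  [[90,0,0,-0.02,0],[90,0,0,-0.05,0],[90,0,0,-0.06,0],[90,0,0,-0.06,0],[90,0,0,0,0]],
])

```text
time: 19.38
tool_pos: [0.457, 0.0142, 0.2103]
tool_rot: [0.007, -0.0, 1.0, -0.001]
contact_force: [1.0, -0.2, 1.8]
gripper_width: 0.896
grasp_force: 0.0
```

Call:
move_arm([
  [[90,-0.002,-0.055,0,0],[90,-0.002,-0.06,0,0],[90,-0.002,-0.06,0,0],[90,-0.002,-0.06,0,0],[90,-0.002,-0.06,0,0]],
])

```text
time: 19.8
tool_pos: [0.4587, -0.1639, 0.2016]
tool_rot: [0.0, -0.0, 1.0, -0.0]
contact_force: [0.9, 0.7, 0.1]
gripper_width: 0.895
grasp_force: 0.0
```

Call:
move_arm([
  [[90,0,-0.025,0,0],[90,0,0,0,0],[90,0,0,0,0],[90,0,0,0,0]],
])

```text
time: 20.13
tool_pos: [0.4588, -0.1766, 0.2013]
tool_rot: [-0.0, -0.0, 1.0, 0.0]
contact_force: [0.7, 0.3, 0.5]
gripper_width: 0.902
grasp_force: 0.0
```

Run:
```python
from h import *
import cv2
print(state()["tool_pos"],state()["time"])
a=cv2.resize(grab_frame("wrist")[:,:,::-1],(480,300))
b=cv2.resize(grab_frame("side")[140:290,140:380,::-1],(480,300))
cv2.imwrite("pics/w4.png",cv2.vconcat([a,b]))
```

```text
[ 0.45880903 -0.17659676  0.20132395] 20.1333
```

View pics/w4.png

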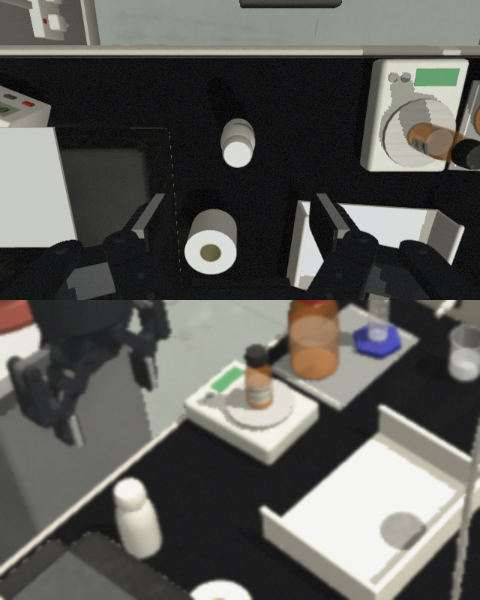

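The dropper stands on the pan and the mark is clear. The dark machine's edge runs close to the right of the white bottle (wrist column about 229 of 640), so I'll check finger clearance there.

Run:
```python
from h import *
for z in (0,.05,.1,.15,.2): print(z,hit("top",(443,255),z).round(3),hit("top",(446,135),z).round(3),hit("wrist",(228,190),z).round(3),hit("wrist",(232,260),z).round(3))
print("white",hit("wrist",(237*1.333,153*1.333),.088))
import cv2
a=grab_frame("top")[225:275,390:470,::-1].astype(float)
b=grab_frame("wrist")[130:330,150:350,::-1].astype(float)
c=lambda a,s:cv2.resize(np.clip(a*4,0,255).astype('uint8'),s,interpolation=2)
cv2.imwrite("pics/e.png",cv2.hconcat([c(a,(400,250)),c(b,(250,250))]))
```

```text
0 [ 0.456 -0.263  0.   ] [ 0.76  -0.279  0.   ] [ 0.472 -0.262  0.   ] [ 0.544 -0.264  0.   ]
0.05 [ 0.459 -0.251  0.05 ] [ 0.75  -0.267  0.05 ] [ 0.458 -0.249  0.05 ] [ 0.519 -0.25   0.05 ]
0.1 [ 0.463 -0.24   0.1  ] [ 0.739 -0.254  0.1  ] [ 0.444 -0.235  0.1  ] [ 0.494 -0.236  0.1  ]
0.15 [ 0.466 -0.228  0.15 ] [ 0.729 -0.242  0.15 ] [ 0.431 -0.222  0.15 ] [ 0.469 -0.223  0.15 ]
0.2 [ 0.47  -0.216  0.2  ] [ 0.718 -0.229  0.2  ] [ 0.417 -0.208  0.2  ] [ 0.444 -0.209  0.2  ]
white [ 0.45762489 -0.17907155  0.088     ]
```

View pics/e.png

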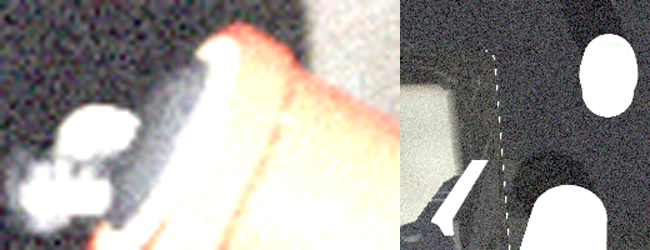

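Run:
```python
from h import *
c=get_calibration("side");f=200/np.tan(np.radians(c["vertical_fov"]/2))
for z,y in((0,-.262),(.02,-.257),(.05,-.25),(.08,-.242),(.1,-.237)):
  for x in(.45,.5):
    q=c["R"]@[x,y,z]+c["t"]; print(z,x,(q[:2]/q[2]*f+[c["cx"],c["cy"]]).round(1))
```

```text
0 0.45 [176.2 288.1]
0 0.5 [194.5 301.8]
0.02 0.45 [175.9 280.5]
0.02 0.5 [194.5 294.2]
0.05 0.45 [175.4 268.9]
0.05 0.5 [194.3 282.5]
0.08 0.45 [175.2 256.4]
0.08 0.5 [194.5 270. ]
0.1 0.45 [174.9 247.8]
0.1 0.5 [194.5 261.5]
```

Triangulated, the machine is about 0.10 m high with its edge at y≈-0.236. I'll narrow the opening to 60% before descending, which keeps the fingers about 20 mm clear.

Call:
move_arm([
  [[60,0,-0.0015,0,0],[60,0,0,0,0],[60,0,0,0,0],[60,0,0,0.03,0],[60,0,0,0.04,0]],
])

```text
time: 20.75
tool_pos: [0.4608, -0.1791, 0.1621]
tool_rot: [0.003, -0.0, 1.0, -0.002]
contact_force: [1.3, 0.5, 0.2]
gripper_width: 0.597
grasp_force: 0.0
```

Call:
move_arm([
  [[60,0,0,0.04,0],[60,0,0,0.02,0],[60,0,0,0,0],[60,0,0,0,0],[60,0,0,0,0]],
])

```text
time: 21.17
tool_pos: [0.4598, -0.1787, 0.1252]
tool_rot: [0.001, -0.0, 1.0, -0.001]
contact_force: [-0.3, -0.1, 0.5]
gripper_width: 0.603
grasp_force: 0.0
```

Call:
move_arm([
  [[60,0,0.001,0.03,0],[60,0,0,0.04,0],[60,0,0,0.03,0],[60,0,0,0.015,0],[60,0,0,0,0]],
])

```text
time: 21.58
tool_pos: [0.4583, -0.1773, 0.0538]
tool_rot: [-0.001, 0.0, 1.0, 0.001]
contact_force: [-0.1, 0.9, -0.1]
gripper_width: 0.599
grasp_force: 0.0
```

Call:
move_arm([
  [[60,0,0,0,0],[60,0,0,0,0]],
])

```text
time: 21.75
tool_pos: [0.4602, -0.1784, 0.0566]
tool_rot: [0.001, -0.0, 1.0, -0.001]
contact_force: [-1.0, 0.4, 1.3]
gripper_width: 0.595
grasp_force: 0.0
```

Call:
move_arm([
  [[60,0,0,0.006,0],[60,0,0,0.003,0],[0,0,0,0,0],[0,0,0,0,0],[0,0,0,0,0]],
])

```text
time: 22.17
tool_pos: [0.4593, -0.1778, 0.0498]
tool_rot: [0.0, -0.0, 1.0, -0.0]
contact_force: [0.9, -0.9, 1.7]
gripper_width: 0.424
grasp_force: 59.7
```

Call:
move_arm([
  [[0,0,0,0,0],[0,0,0,0,0],[0,0,0,0,0],[0,0,0,0,0]],
])

```text
time: 22.5
tool_pos: [0.4593, -0.1778, 0.0497]
tool_rot: [0.0, 0.0, 1.0, -0.0]
contact_force: [0.4, -0.5, 4.1]
gripper_width: 0.419
grasp_force: 59.6
```

Call:
move_arm([
  [[0,0,0,-0.03,0],[0,0,0,-0.05,0],[0,0,0,-0.05,0],[0,0,0,-0.04,0],[0,0,0,-0.01,0]],
])

```text
time: 22.92
tool_pos: [0.4608, -0.1786, 0.1615]
tool_rot: [0.003, -0.0, 1.0, -0.002]
contact_force: [0.0, -0.5, 0.4]
gripper_width: 0.42
grasp_force: 59.8
```

Call:
move_arm([
  [[0,-0.03,0.0245,0,0],[0,-0.042,0.0343,0,0],[0,-0.042,0.0343,0,0],[0,-0.042,0.0343,0,0],[0,-0.042,0.0343,0,0]],
])

```text
time: 23.33
tool_pos: [0.5777, -0.0793, 0.1551]
tool_rot: [-0.001, 0.0, 1.0, 0.0]
contact_force: [-0.1, -0.3, -1.0]
gripper_width: 0.418
grasp_force: 59.8
```

Call:
move_arm([
  [[0,-0.042,0.0343,0,0],[0,-0.042,0.0343,0,0],[0,-0.042,0.0343,0,0],[0,-0.012,0.01,0,0],[0,0,0,0,0]],
])

```text
time: 23.75
tool_pos: [0.6608, -0.0112, 0.1551]
tool_rot: [-0.001, -0.001, 1.0, 0.0]
contact_force: [-0.6, -0.7, -0.6]
gripper_width: 0.418
grasp_force: 59.9
```

Call:
move_arm([
  [[0,0,0,0,0],[0,0,0,0,0]],
])

```text
time: 23.92
tool_pos: [0.6592, -0.0137, 0.1561]
tool_rot: [-0.001, 0.0, 1.0, -0.0]
contact_force: [0.2, 0.3, -1.6]
gripper_width: 0.418
grasp_force: 59.9
```

Call:
move_arm([
  [[0,-0.003,0,0.03,0],[0,0,0,0.05,0],[0,0,0,0.045,0],[0,0,0,0.025,0],[0,0,0,0,0]],
])

```text
time: 24.33
tool_pos: [0.6581, -0.0134, 0.0622]
tool_rot: [-0.005, 0.001, 1.0, 0.001]
contact_force: [-1.7, -0.8, -2.2]
gripper_width: 0.422
grasp_force: 59.9
```

Call:
move_arm([
  [[0,0,0,0,0],[0,0,0,0,0],[0,0,0,0,0]],
])

```text
time: 24.58
tool_pos: [0.6639, -0.0133, 0.07]
tool_rot: [0.002, 0.0, 1.0, -0.0]
contact_force: [-0.3, 0.5, -0.3]
gripper_width: 0.417
grasp_force: 59.9
```

Down 15 mm more.

Call:
move_arm([
  [[0,0.002,0,0.008,0],[0,0,0,0.008,0],[0,0,0,0.005,0],[0,0,0,0,0],[0,0,0,0,0]],
])

```text
time: 25.0
tool_pos: [0.6613, -0.0128, 0.0548]
tool_rot: [0.0, -0.0, 1.0, -0.0]
contact_force: [0.1, -0.2, 0.9]
gripper_width: 0.418
grasp_force: 60.0
```

Call:
move_arm([
  [[0,0,0,0.003,0],[0,0,0,0,0],[0,0,0,0,0]],
])

```text
time: 25.25
tool_pos: [0.6615, -0.0128, 0.0548]
tool_rot: [-0.0, -0.0, 1.0, -0.0]
contact_force: [-4.3, 1.0, 8.9]
gripper_width: 0.419
grasp_force: 60.7
```

Call:
move_arm([
  [[80,0,0,0,0],[80,0,0,0,0],[80,0,0,0,0],[80,0,0,0,0],[80,0,0,0,0]],
])

```text
time: 25.67
tool_pos: [0.6608, -0.0128, 0.0524]
tool_rot: [-0.0, 0.0, 1.0, 0.0]
contact_force: [0.5, 0.3, 0.1]
gripper_width: 0.799
grasp_force: 0.0
```

Call:
move_arm([
  [[80,0,0,-0.02,0],[80,0,0,-0.05,0],[80,0,0,-0.065,0],[100,0,0,-0.065,0],[100,0,0,-0.065,0]],
])

```text
time: 26.08
tool_pos: [0.6608, -0.0128, 0.2143]
tool_rot: [0.0, 0.0, 1.0, 0.0]
contact_force: [0.2, 0.4, 0.5]
gripper_width: 0.997
grasp_force: 0.0
```

Call:
move_arm([
  [[100,0.047,0.03,-0.02,0],[100,0.047,0.03,0,0],[100,0.047,0.03,0,0],[100,0.047,0.03,0,0],[100,0.047,0.03,0,0]],
])

```text
time: 26.5
tool_pos: [0.5188, 0.0777, 0.2249]
tool_rot: [0.001, 0.0, 1.0, 0.0]
contact_force: [0.4, 1.4, 0.5]
gripper_width: 1.0
grasp_force: 0.0
```

Call:
move_arm([
  [[100,0.047,0.03,0,0],[100,0.047,0.03,0,0],[100,0.047,0.03,0,0],[100,0,0,0,0],[100,0,0,0,0]],
])

```text
time: 26.92
tool_pos: [0.4347, 0.1319, 0.2248]
tool_rot: [0.001, -0.001, 1.0, 0.0]
contact_force: [1.3, -1.0, 0.1]
gripper_width: 0.996
grasp_force: 0.0
```

Call:
move_arm([
  [[100,0,0,0,0],[100,0,0,0,0]],
])

```text
time: 27.08
tool_pos: [0.4363, 0.1307, 0.2246]
tool_rot: [0.001, 0.0, 1.0, -0.0]
contact_force: [-0.1, 0.6, 0.4]
gripper_width: 1.002
grasp_force: 0.0
```

Run:
```python
from h import *
import cv2
b=cv2.resize(grab_frame("side")[140:320,180:400,::-1],None,fx=2,fy=2)
a=cv2.resize(grab_frame("top")[145:295,230:430,::-1],(440,330))
cv2.imwrite("pics/s5.png",cv2.hconcat([cv2.resize(b,(400,327)),cv2.resize(a,(400,327))]))
```

```text
(no output)
```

View pics/s5.png

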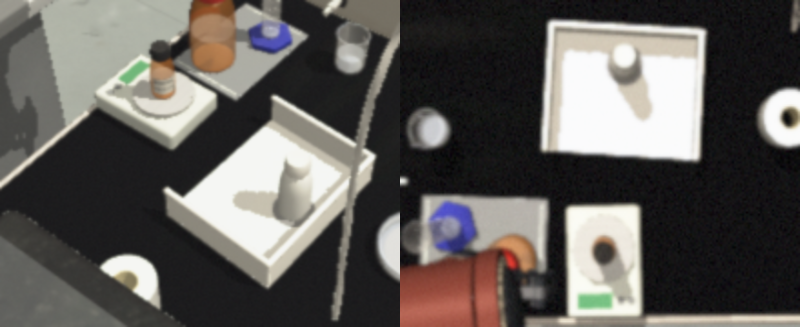

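The white bottle covers the mark at the back of the bay, the dropper is on the pan, and amber and cylinder are on the mat. Now I'll return the amber bottle.

Call:
move_arm([
  [[100,0,0,0.03,0],[100,0,0,0.05,0],[100,0,0,0.05,0],[100,0,0,0.035,0],[100,0,0,0.015,0]],
])

```text
time: 27.6
tool_pos: [0.4337, 0.1303, 0.1121]
tool_rot: [-0.003, 0.001, 1.0, -0.0]
contact_force: [-0.8, -0.1, -0.7]
gripper_width: 0.999
grasp_force: 0.0
```

Call:
move_arm([
  [[100,0,0,0,0],[100,0,0,0,0],[100,0,0,0,0]],
])

```text
time: 27.85
tool_pos: [0.437, 0.1312, 0.1178]
tool_rot: [0.001, 0.0, 1.0, 0.0]
contact_force: [1.1, 0.7, 0.5]
gripper_width: 0.996
grasp_force: 0.0
```

Call:
move_arm([
  [[100,0.001,0,0.01,0],[100,0,0,0.01,0],[60,0,0,0,0],[0,0,0,0,0],[0,0,0,0,0]],
])

```text
time: 28.27
tool_pos: [0.4351, 0.1309, 0.1043]
tool_rot: [0.0, -0.0, 1.0, -0.0]
contact_force: [-0.1, -0.2, -1.6]
gripper_width: 0.69
grasp_force: 55.2
```

Call:
move_arm([
  [[0,0,0,0,0],[0,0,0,0,0],[0,0,0,0,0],[0,0,0,0,0],[0,0,0,0,0]],
])

```text
time: 28.68
tool_pos: [0.435, 0.131, 0.1042]
tool_rot: [0.0, -0.0, 1.0, -0.0]
contact_force: [-0.8, -3.2, 2.8]
gripper_width: 0.692
grasp_force: 57.1
```

Call:
move_arm([
  [[0,0,0,-0.03,0],[0,0,0,-0.05,0],[0,0,0,-0.05,0],[0,0,0,-0.05,0],[0,0,0,-0.03,0]],
])

```text
time: 29.1
tool_pos: [0.4355, 0.1317, 0.2321]
tool_rot: [0.001, -0.0, 1.0, 0.001]
contact_force: [0.7, 0.8, -3.1]
gripper_width: 0.689
grasp_force: 58.3
```

Call:
move_arm([
  [[0,-0.025,-0.028,0,0],[0,-0.035,-0.038,0,0],[0,-0.035,-0.038,0,0],[0,-0.035,-0.038,0,0],[0,-0.035,-0.038,0,0]],
])

```text
time: 29.52
tool_pos: [0.5341, 0.0225, 0.2281]
tool_rot: [-0.001, -0.0, 1.0, 0.001]
contact_force: [-0.0, 0.7, -3.9]
gripper_width: 0.689
grasp_force: 58.3
```

Call:
move_arm([
  [[0,-0.035,-0.038,0,0],[0,-0.035,-0.038,0,0],[0,-0.035,-0.038,0,0],[0,-0.008,-0.008,0,0],[0,0,0,0,0]],
])

```text
time: 29.93
tool_pos: [0.6021, -0.0512, 0.2279]
tool_rot: [-0.001, 0.001, 1.0, 0.001]
contact_force: [-0.0, 0.5, -4.7]
gripper_width: 0.687
grasp_force: 58.7
```

Call:
move_arm([
  [[0,0,0,0,0],[0,0,0,0,0]],
])

```text
time: 30.1
tool_pos: [0.6008, -0.0489, 0.2288]
tool_rot: [-0.001, -0.0, 1.0, 0.001]
contact_force: [0.5, 0.1, -4.1]
gripper_width: 0.689
grasp_force: 58.7
```

Call:
move_arm([
  [[0,-0.002,-0.002,0.03,0],[0,0,0,0.05,0],[0,0,0,0.05,0],[0,0,0,0.04,0],[0,0,0,0.015,0]],
])

```text
time: 30.52
tool_pos: [0.5993, -0.0493, 0.114]
tool_rot: [-0.004, -0.001, 1.0, 0.001]
contact_force: [-1.5, 0.4, -4.3]
gripper_width: 0.695
grasp_force: 59.2
```

Call:
move_arm([
  [[0,0,0,0,0],[0,0,0,0,0],[0,0,0,0,0]],
])

```text
time: 30.77
tool_pos: [0.6043, -0.0512, 0.1215]
tool_rot: [0.002, -0.0, 1.0, -0.0]
contact_force: [0.1, -0.3, -3.0]
gripper_width: 0.692
grasp_force: 58.5
```

Call:
move_arm([
  [[0,0.002,0,0.008,0],[0,0,0,0.009,0],[0,0,0,0.005,0],[0,0,0,0,0],[0,0,0,0,0]],
])

```text
time: 31.18
tool_pos: [0.6022, -0.0514, 0.1063]
tool_rot: [0.001, 0.0, 1.0, -0.0]
contact_force: [0.9, -0.3, -0.5]
gripper_width: 0.69
grasp_force: 59.0
```

Call:
move_arm([
  [[0,0,0,0.003,0],[0,0,0,0,0],[0,0,0,0,0]],
])

```text
time: 31.43
tool_pos: [0.6026, -0.0515, 0.1062]
tool_rot: [0.001, -0.0, 1.0, -0.0]
contact_force: [-2.1, -0.2, 8.6]
gripper_width: 0.69
grasp_force: 59.6
```

Call:
move_arm([
  [[100,0,0,0,0],[100,0,0,0,0],[100,0,0,0,0],[100,0,0,0,0],[100,0,0,0,0]],
])

```text
time: 31.85
tool_pos: [0.6017, -0.0512, 0.1037]
tool_rot: [-0.0, 0.0, 1.0, 0.0]
contact_force: [0.0, -0.0, 0.1]
gripper_width: 1.002
grasp_force: 0.0
```

Call:
move_arm([
  [[100,0,0,-0.03,0],[100,0,0,-0.065,0],[100,0,0,-0.065,0],[100,0,0,-0.065,0],[100,0,0,-0.065,0]],
])

```text
time: 32.27
tool_pos: [0.6013, -0.0512, 0.2794]
tool_rot: [-0.0, -0.0, 1.0, 0.0]
contact_force: [0.5, 0.2, -0.2]
gripper_width: 0.997
grasp_force: 0.0
```

Call:
move_arm([
  [[100,0,0,-0.025,0],[100,0,0,0,0],[100,0.0265,0.0545,0,0],[100,0.0265,0.0545,0,0],[100,0.0265,0.0545,0,0]],
])

```text
time: 32.68
tool_pos: [0.5527, 0.0475, 0.2904]
tool_rot: [-0.002, 0.001, 1.0, 0.0]
contact_force: [0.3, 1.0, -0.5]
gripper_width: 1.0
grasp_force: 0.0
```

Call:
move_arm([
  [[100,0.0265,0.0545,0,0],[100,0.0265,0.0545,0,0],[100,0.0265,0.0545,0,0],[100,0.0265,0.0545,0,0],[100,0.0265,0.0545,0,0]],
])

```text
time: 33.1
tool_pos: [0.4728, 0.2115, 0.2904]
tool_rot: [-0.002, 0.0, 1.0, -0.0]
contact_force: [0.6, -0.0, -0.2]
gripper_width: 1.001
grasp_force: 0.0
```

Call:
move_arm([
  [[100,0,0,0,0],[100,0,0,0,0],[100,0,0,0,0]],
])

```text
time: 33.35
tool_pos: [0.4742, 0.2099, 0.2913]
tool_rot: [-0.001, -0.0, 1.0, -0.001]
contact_force: [-0.3, -0.2, 0.4]
gripper_width: 1.0
grasp_force: 0.0
```

Now down to the cylinder grasp height (TCP about 0.178).

Call:
move_arm([
  [[100,-0.0015,0,0.03,0],[100,0,0,0.05,0],[100,0,0,0.05,0],[100,0,0,0.035,0],[100,0,0,0.005,0]],
])

```text
time: 33.77
tool_pos: [0.4731, 0.2079, 0.1848]
tool_rot: [-0.005, 0.001, 1.0, -0.002]
contact_force: [-1.8, 0.2, -0.7]
gripper_width: 1.001
grasp_force: 0.0
```

Call:
move_arm([
  [[100,0,0,0,0],[100,0,0,0,0],[100,0,0,0,0]],
])

```text
time: 34.02
tool_pos: [0.4769, 0.2102, 0.1931]
tool_rot: [0.002, 0.0, 1.0, 0.0]
contact_force: [-0.3, 1.2, -1.0]
gripper_width: 0.999
grasp_force: 0.0
```

Call:
move_arm([
  [[100,0,0,0.01,0],[100,0,0,0.01,0],[100,0,0,0.004,0],[60,0,0,0,0],[30,0,0,0,0]],
])

```text
time: 34.43
tool_pos: [0.4752, 0.2104, 0.1762]
tool_rot: [-0.0, -0.0, 1.0, -0.0]
contact_force: [-0.6, 0.5, -1.0]
gripper_width: 0.745
grasp_force: 0.0
```

Call:
move_arm([
  [[0,0,0,0,0],[0,0,0,0,0],[0,0,0,0,0],[0,0,0,0,0],[0,0,0,0,0]],
])

```text
time: 34.85
tool_pos: [0.4756, 0.2103, 0.1769]
tool_rot: [0.0, -0.0, 1.0, -0.0]
contact_force: [0.3, -0.1, 1.3]
gripper_width: 0.338
grasp_force: 59.2
```

Call:
move_arm([
  [[0,0,0,0,0],[0,0,0,0,0],[0,0,0,0,0]],
])

```text
time: 35.1
tool_pos: [0.4757, 0.2103, 0.1769]
tool_rot: [0.0, 0.0, 1.0, 0.0]
contact_force: [-0.4, -0.8, 2.8]
gripper_width: 0.338
grasp_force: 59.3
```

Call:
move_arm([
  [[0,0,0,-0.03,0],[0,0,0,-0.045,0],[0,0,0,-0.045,0],[0,0,0,-0.045,0],[0,0,0,0,0]],
])

```text
time: 35.52
tool_pos: [0.4777, 0.2111, 0.2817]
tool_rot: [0.005, -0.0, 1.0, 0.002]
contact_force: [0.5, 0.5, -0.7]
gripper_width: 0.334
grasp_force: 59.4
```

Call:
move_arm([
  [[0,-0.02,-0.03,0,0],[0,-0.03,-0.04,0,0],[0,-0.03,-0.04,0,0],[0,-0.03,-0.04,0,0],[0,-0.03,-0.04,0,0]],
])

```text
time: 35.93
tool_pos: [0.5594, 0.0954, 0.2736]
tool_rot: [-0.001, -0.0, 1.0, 0.0]
contact_force: [0.5, 1.1, -1.1]
gripper_width: 0.332
grasp_force: 59.6
```

Call:
move_arm([
  [[0,-0.03,-0.04,0,0],[0,-0.03,-0.04,0,0],[0,-0.022,-0.024,0,0],[0,0,0,0,0],[0,0,0,0,0]],
])

```text
time: 36.35
tool_pos: [0.6083, 0.0334, 0.2734]
tool_rot: [-0.002, 0.001, 1.0, 0.0]
contact_force: [-1.4, 0.7, -1.8]
gripper_width: 0.336
grasp_force: 59.7
```

Call:
move_arm([
  [[0,0,0,0,0],[0,0,0,0,0]],
])

```text
time: 36.52
tool_pos: [0.6079, 0.0349, 0.2747]
tool_rot: [-0.001, -0.001, 1.0, 0.0]
contact_force: [-0.4, 0.1, -1.1]
gripper_width: 0.34
grasp_force: 59.7
```

Call:
move_arm([
  [[0,-0.002,-0.001,0.03,0],[0,0,0,0.045,0],[0,0,0,0.045,0],[0,0,0,0.018,0],[0,0,0,0,0]],
])

```text
time: 36.93
tool_pos: [0.6071, 0.0343, 0.1885]
tool_rot: [-0.004, -0.001, 1.0, 0.0]
contact_force: [-0.5, 0.2, -2.0]
gripper_width: 0.339
grasp_force: 59.6
```

Call:
move_arm([
  [[0,0,0,0,0],[0,0,0,0,0],[0,0,0,0,0]],
])

```text
time: 37.18
tool_pos: [0.6111, 0.0334, 0.1954]
tool_rot: [0.002, -0.0, 1.0, -0.0]
contact_force: [0.2, -0.1, -2.1]
gripper_width: 0.334
grasp_force: 59.7
```

Call:
move_arm([
  [[0,0.001,0,0.009,0],[0,0,0,0.01,0],[0,0,0,0.006,0],[0,0,0,0,0],[0,0,0,0,0]],
])

```text
time: 37.6
tool_pos: [0.6098, 0.0331, 0.1789]
tool_rot: [0.001, 0.0, 1.0, -0.0]
contact_force: [-0.6, -0.7, 4.0]
gripper_width: 0.338
grasp_force: 59.9
```

Call:
move_arm([
  [[0,0,0,0.003,0],[0,0,0,0,0],[0,0,0,0,0]],
])

```text
time: 37.85
tool_pos: [0.6105, 0.0331, 0.1788]
tool_rot: [0.002, 0.0, 1.0, -0.0]
contact_force: [-2.0, -0.4, 9.7]
gripper_width: 0.341
grasp_force: 60.3
```

Release, rise, and back off to see clearly.

Call:
move_arm([
  [[80,0,0,0,0],[80,0,0,0,0],[80,0,0,0,0],[80,0,0,0,0],[80,0,0,0,0]],
])

```text
time: 38.27
tool_pos: [0.6089, 0.0334, 0.1752]
tool_rot: [-0.001, 0.0, 1.0, 0.0]
contact_force: [-0.3, -0.5, -0.2]
gripper_width: 0.802
grasp_force: 0.0
```

Call:
move_arm([
  [[80,0,0,-0.03,0],[80,0,0,-0.06,0],[80,0,0,-0.06,0],[80,0,0,-0.06,0],[80,0,0,0,0]],
])

```text
time: 38.68
tool_pos: [0.6124, 0.0332, 0.3118]
tool_rot: [0.007, -0.0, 1.0, -0.0]
contact_force: [1.4, 0.1, 1.7]
gripper_width: 0.805
grasp_force: 0.0
```

Call:
move_arm([
  [[80,0.03,0.04,0,0],[80,0.04,0.05,0,0],[80,0.04,0.05,0,0],[80,0.04,0.05,0,0],[80,0.04,0.05,0,0]],
])

```text
time: 39.1
tool_pos: [0.4939, 0.1783, 0.3014]
tool_rot: [-0.0, 0.0, 1.0, 0.0]
contact_force: [1.0, 0.8, -0.8]
gripper_width: 0.801
grasp_force: 0.0
```

Call:
move_arm([
  [[80,0.03,0.04,0,0],[80,0.02,0.04,0,0],[80,0,0,0,0],[80,0,0,0,0],[80,0,0,0,0]],
])

```text
time: 39.52
tool_pos: [0.4654, 0.225, 0.3016]
tool_rot: [-0.0, -0.0, 1.0, -0.0]
contact_force: [0.4, 0.6, -0.2]
gripper_width: 0.801
grasp_force: 0.0
```

Run:
```python
from h import *
import cv2
print(state()["time"],state()["tool_pos"])
a=grab_frame("top")[145:295,230:430,::-1]
cv2.imwrite("pics/t6.png",cv2.resize(a,None,fx=4,fy=4,interpolation=2))
a=grab_frame("side")[140:320,180:400,::-1]; cv2.imwrite("pics/s6.png",cv2.resize(a,None,fx=3.3333,fy=3.33333,interpolation=2))
```

```text
39.5167 [0.46538803 0.22504832 0.30163444]
```

View pics/t6.png

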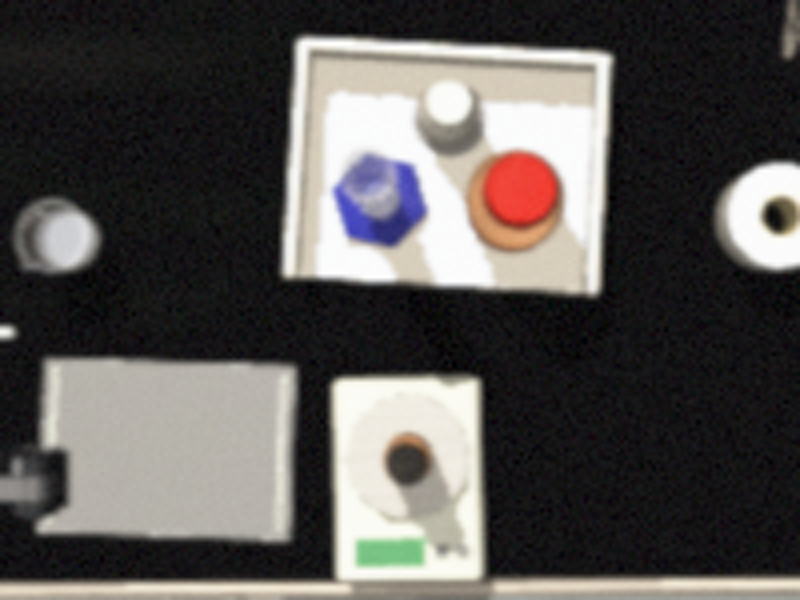

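View pics/s6.png

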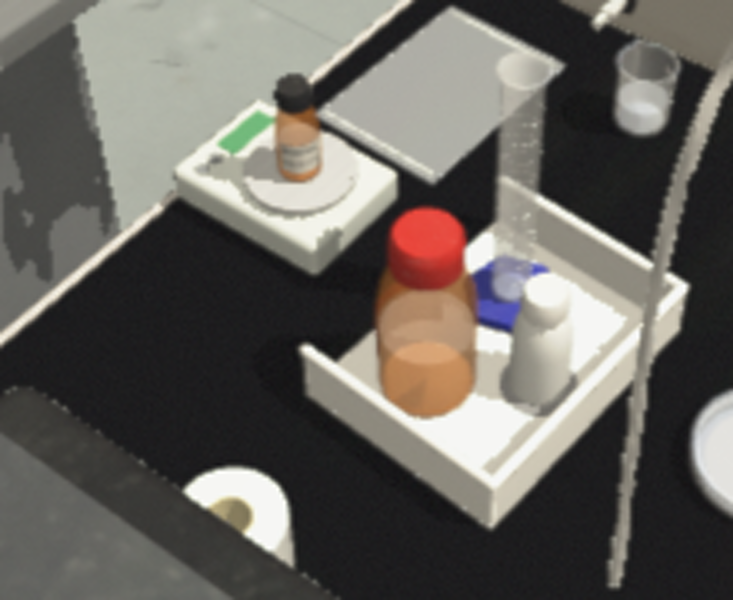

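Everything stands as wanted. The cap is at (521,190) against (521,192) at the start, and the foot at (380,202) against (380,203). The white bottle is on the mark, the dropper is centred on the pan, and the beaker and roll haven't moved.

```bash
python3 -c "
from plant import job
print(job.job_done())"
```

```text
the job is handed in; nothing more can be done
None
```

The job is handed in at about 39.5 s on the robot's clock: by the last pictures the dropper bottle is on the pan, the white bottle on the mark, amber and cylinder back in place, and the beaker and roll unmoved; the hand-in returned no verdict.

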